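# Gauge the gap of a wafer mould

### The job

The wafer mould stands open on its checking stand: take the red-handled taper gauge out of the rack, dip the tip of its blade into the blue oil cup and take it out again, then slide the blade straight down into the gap between the two mould plates until it drags snugly on both. Stop there, without forcing the sprung plate back more than a millimetre or so; finish while still holding the gauge by its handle, motionless at that depth, without letting go. Leave the scraper and both cups where they stand.

Things in the scene. Friction and masses are not known exactly. Their poses are not given: they have to be found in the camera images.
- gauge_grip (a point): Taper gauge, loose, 0.1 to 0.2 kg, upright in either slot of the rack: the centre of its red square handle, 24 x 24 mm and 85 mm long (z up along it, 42.5 mm either way from this point). Under the handle a brass shoulder, 32 x 32 x 6 mm, rests on the rack (underside 50 mm below this point); the blade hangs below it.
- gauge_tip (a point): The blade's tip: centre of its lower end, 120 mm below gauge_grip; z up the tool, x across the blade's thickness, y across its width. The steel blade is 70 mm long and 20 mm wide; its thickness tapers evenly from 2.5 mm at the tip to 9.5 mm at the shoulder (1 mm per 10 mm of length).
- gauge: The same gauge; origin at the centre of the shoulder's underside, 50 mm below gauge_grip and 70 mm above gauge_tip, same axes.
- scraper_grip (a point): Bystander: a scraper standing in the other slot of the rack, 100 mm from the gauge, with a shorter pale wooden handle, 24 x 24 x 55 mm, whose top is 146 mm above the table; this point is the centre of the handle. Leave it alone (a gauge lifted out too low would hit it in passing).
- rack: Pale wooden rack, fixed, 60 x 190 x 85 mm (x, y, height); origin on the table under its centre. Its 20 mm thick top board has two upright slots at y = -50 mm and +50 mm, each 16 mm along x by 28 mm along y, in which the blades hang with about 15 mm free below the gauge.
- oil_cup_rim (a point): Blue ceramic oil cup, open, loose, 0.25 kg, outer rim radius 36 mm, 55 mm high, wall 4 mm, narrowing a little towards its foot; this point is the centre of its mouth, z up. Its place may be swapped with the white cup's.
- salt_cup_rim (a point): Bystander: white ceramic cup of the same shape; centre of its mouth. Leave it alone.
- mould: Checking stand of the mould, fixed: grey base plate 190 x 130 x 12 mm; origin on the table, x across the gap from the fixed plate to the sprung plate, z up. On it a green slide with both mould plates floats along x together: at about 0.3 N of side push it moves, up to 12 mm either way, so the gap centres itself on the blade.
- fixed_lip (a point): Middle of the top inner edge of the fixed plate, 110 mm above the table, axes as mould; the gap is on its +x side. Above this edge a bright lip flares outward, 35 degrees from vertical, up to about 122 mm height, widening the mouth by about 8 mm on either plate; below, the faces are vertical and parallel for 80 mm.
- spring_lip (a point): Middle of the top inner edge of the sprung plate, 110 mm above the table, same axes, opposite fixed_lip across the gap. The gap at rest is set differently each time, 4.5 to 7.5 mm, so the blade first drags at a depth of 20 to 50 mm below these edges. The plate is also 14 mm thick and 100 mm wide.
- fixed_plate: Upright dark mould plate on the green slide, 14 mm thick, 100 mm wide along y; origin at table height under its inner face; axes as mould.
- carriage: Aluminium carriage on the green slide, clamped, that carries the sprung plate, up to 88 mm above the table; origin 20 mm above the table, under the sprung plate's inner face at rest; axes as mould.
- spring_plate (a joint): How far the sprung plate has been pushed back along +x, in m: 0 at rest against its stop, up to 0.012. It slides straight, on a preloaded spring: it starts to move at 3 N and resists with a further 1.2 N per mm. The blade drags snugly on both plates at a push of about 3 to 7 N from above; each 10 mm deeper opens the plates 1 mm more.
Not all that is in view belongs to the job. Leave any green look-alike of the gauge alone. There is more than one size of the mould; the job needs the larger.

How it is judged:
By the outcome, as a careful person would: the job done as asked, in the order asked, and still so for the second after the job is handed in, while the arm keeps its last pose, push and grip.
It also fails if it takes over 42 s, if anything falls off the work surface, if the arm or the gripper's body presses on something with over 40 N, if the wrist force passes 120 N, or if a joint passes its speed limit or range.

### The arm

A 7-joint arm with a two-finger parallel gripper is mounted at the origin on the work surface. World frame = base frame: x ahead of the robot, y to its left, z up, the work surface at z = 0. Lengths are in m, angles in rad, forces in N, time in s.
With the tool pointing down it reaches from about 0.4 to 0.875 m from the base axis. Payload 4.4 kg.
Tool frame: the origin (TCP) lies midway between the tips of the shut fingers; the grasp point (between the pads) lies 19 mm behind it; x points along the fingers, z is the direction in which the jaws open and shut, and the axes are right-handed (so a half turn about x gives the same grasp; the last joint's range is limited). The gripper opens to 85 mm and grips with 20 to 120 N. Pads are 22 mm wide; open, the fingers measure 114 mm over their backs; the gripper's body (76 mm by 85 mm) begins 54 mm behind the grasp point. The pads swing forward as they close: fully open they stand 13 mm farther back than shut.
Start: joints at [1.036, 0.628, 0.038, 1.517, -0.027, 0.996, -0.02], TCP at [0.294, -0.58, 0.206] pointing down, gripper open.
Joint ranges: [-3.06, 3.06], [-0.37, 2.12], [-1.25, 1.32], [0.18, 2.47], [-1.1, 4.24], [0.23, 1.98], [-2.94, 2.94]. Speed limits (rad/s): [2.57, 2.57, 3.14, 3.14, 3.14, 3.14, 3.14].

### API

Orientations are given as a unit quaternion [x, y, z, w].
In Python, from bench import r gives the robot as it stands. Calls block until the motion is done:
- r.move_pose(position, orientation): joint-space move of the TCP to a pose.
- r.move_linear(position, vel=0.15, ori=None): straight line of the TCP; ori=None keeps the orientation; vel is the mean speed in m/s.
- r.movej(angles): joint-space move.
- r.open_gripper() and r.close(force=None): open the fingers fully, or close them until they stop; force is the grip in N (None keeps the last).
- r.wait(seconds).
- r.inverse_kinematics(position, orientation): joint angles nearest the present ones, or None.
- r.get_state(): the state.
- r.snapshot(name): name is "side" or "top"; returns a dict with "frame" (480x640x3 uint8, red, green, blue), "intrinsics" (3x3 intrinsics, pixels), "k1" (the pictures are not rectified: a ray, as slopes to the right and down, at radius r is drawn at 1 + k1 r^2 times it, then the intrinsics apply), "R" (3x3) and "t" (3): a world point X has camera coordinates R X + t. Camera axes: x right, y down, z forward; pixel columns grow to the right and rows downward; lengths in m; the calibration is good to about 2 mm. A picture is of the moment at which its call begins. There is no depth.
A pose or a line that the arm cannot do raises r.Unreachable and nothing moves.
- r.hand_in(): hands the job in, once; it reports no verdict.
Trained networks look in a picture, given as the dict that the camera call returned (one of the last four; its "shot" number tells which), for a name from the list of things; names that differ only in an ending like _2 or _b are one class to them, and where a whole thing is asked for, a point or a joint stands for the part that bears it (a point fixed in the world has none). Each returns a list of dicts, best first, with "conf" (0 to 1); they miss things now and then, are a little off and sometimes report something else, mostly with a low value. They report only what shows in the picture. A call takes as long as a camera call. They do not tell look-alikes from the thing itself.
- r.masks_of(picture, label): "pixels" (480x640 bool, what is visible of it) and "pixel" ([column, row] in pixels, amid what is visible of it).
The state is a dict: "time_s": time; "qpos": joint angles; "qd": joint speeds; "joint_torque": joint torques, N m; "tool_pos": TCP position; "eef_rot": TCP orientation; "ft_force": force on the tool from outside, world axes, zero at the start; "wrist_torque": the same for the moment, N m; "gripper_width": finger opening in m.
Only numpy, scipy, OpenCV 4.12 (cv2) and the standard library are available. Lean on these libraries where they do the work, as an engineer would, in place of code of your own. Each camera call takes 0.05 s, during which the arm holds its last target. There are 200 camera calls.

## Working session

There is one attempt and no reset: what is moved stays moved. The work goes in short steps, each a Python script; the robot and the scene stay as the last script left them, time stands still between calls to the robot, and variables do not carry over. Pictures are saved under pics/ and viewed, about 8 in all and at most 12, crops included, and the job is handed in when it is done.

```bash
ls; mkdir -p pics; cat > h.py <<'E'
import numpy as np, cv2
from bench import r
def px2ray(s,uv):
    K=s["intrinsics"];d=np.array([s["k1"],0,0,0,0.])
    p=cv2.undistortPoints(np.array([[uv]],float),np.array(K,float),d)[0,0]
    R=np.array(s["R"]);t=np.array(s["t"])
    return -R.T@t, R.T@np.array([p[0],p[1],1.])
def atz(s,uv,z):
    c,d=px2ray(s,uv);return c+d*(z-c[2])/d[2]
def proj(s,X):
    X=np.atleast_2d(np.asarray(X,float))
    R=np.array(s["R"]);t=np.array(s["t"])
    return cv2.projectPoints(X,cv2.Rodrigues(R)[0],t,np.array(s["intrinsics"],float),np.array([s["k1"],0,0,0,0.]))[0][:,0]
def tri(obs):
    A=np.zeros((3,3));b=np.zeros(3)
    for s,uv in obs:
        c,d=px2ray(s,uv);d=d/np.linalg.norm(d);P=np.eye(3)-np.outer(d,d);A+=P;b+=P@c
    return np.linalg.solve(A,b)
def save(s,n,crop=None,k=1):
    f=s["frame"][...,::-1]
    if crop: f=f[crop[1]:crop[3],crop[0]:crop[2]]
    cv2.imwrite("pics/"+n,cv2.resize(f,None,fx=k,fy=k,interpolation=cv2.INTER_CUBIC) if k!=1 else f)
E
python3 - <<'E'
from h import *
for n in("side","top"):
    s=r.snapshot(n);save(s,n+"0.png");print(n,"cam",px2ray(s,(320,240))[0].round(3),"K",np.array(s["intrinsics"])[0,0],s["k1"])
    for l in["gauge","gauge_grip","scraper_grip","rack","oil_cup_rim","salt_cup_rim","mould","fixed_plate","carriage","spring_plate"]:
        for d in r.masks_of(s,l):
            m=d["pixels"];ys,xs=np.nonzero(m)
            print(l,round(d["conf"],2),np.round(d["pixel"]),m.sum(),xs.min(),xs.max(),ys.min(),ys.max(),s["frame"][m].mean(0).round())
st=r.get_state();print(st["time_s"],st["tool_pos"],st["eef_rot"],st["ft_force"])
E
```

```text
pics
side cam [0.229 0.861 0.959] K 605.9957836542255 -0.1916227418270457
gauge 0.86 [377. 381.] 1125 340 403 346 408 [ 49. 124.  44.]
gauge 0.64 [233. 315.] 905 202 257 293 347 [ 45. 116.  40.]
gauge 0.62 [285. 321.] 765 274 296 295 342 [106.  34.  16.]
gauge_grip 0.65 [232. 319.] 849 202 257 294 347 [ 41. 116.  39.]
gauge_grip 0.6 [285. 321.] 796 274 297 295 342 [108.  37.  18.]
gauge_grip 0.59 [371. 383.] 1080 340 403 346 408 [ 44. 124.  44.]
scraper_grip 0.95 [252. 365.] 617 242 266 345 380 [150. 118.  60.]
rack 0.85 [268. 370.] 3194 225 312 318 422 [170. 136.  76.]
oil_cup_rim 0.56 [259. 259.] 1003 240 273 242 279 [35. 51. 67.]
salt_cup_rim 0.78 [320. 274.] 1054 303 336 258 297 [130. 121. 111.]
mould 0.95 [369. 171.] 1778 338 397 145 194 [81. 88. 74.]
mould 0.93 [326. 212.] 4144 279 371 173 249 [82. 91. 77.]
fixed_plate 0.88 [334. 198.] 720 320 345 175 228 [68. 60. 44.]
fixed_plate 0.81 [371. 164.] 340 363 382 147 179 [59. 51. 37.]
carriage 0.86 [311. 199.] 1161 291 338 171 223 [117. 112. 106.]
carriage 0.76 [359. 157.] 545 346 379 144 175 [120. 112. 104.]
spring_plate 0.95 [318
[... 1132 characters left out ...]
t_cup_rim 0.38 [399. 217.] 4890 362 431 170 262 [108. 109.  92.]
mould 0.97 [397. 219.] 4971 361 432 170 263 [108. 109.  92.]
mould 0.68 [492. 240.] 2780 459 518 203 274 [99. 98. 82.]
fixed_plate 0.75 [406. 221.] 609 376 428 210 229 [100.  85.  66.]
fixed_plate 0.56 [497. 245.] 408 473 516 235 252 [87. 74. 56.]
carriage 0.98 [407. 198.] 1523 377 432 178 218 [126. 118. 107.]
carriage 0.63 [499. 227.] 835 475 519 212 245 [120. 111. 100.]
spring_plate 0.83 [402. 210.] 439 378 430 202 218 [107.  97.  88.]
spring_plate 0.72 [496. 235.] 278 476 519 229 245 [99. 88. 79.]
1.1 [ 0.29369652 -0.57987708  0.20630042] [ 0.37019838  0.60245477 -0.37019737  0.60245773] [ 0.27682555 -0.33279601  0.64000221]
```

```bash
python3 -c "
import cv2
a=cv2.imread('pics/top0.png');b=cv2.imread('pics/side0.png')
a=a[140:290,110:530];b=b[130:430,190:430]
cv2.imwrite('pics/a.png',cv2.resize(a,(798,285),interpolation=3))
cv2.imwrite('pics/b.png',cv2.resize(b,(480,600),interpolation=3))"
```

```text
(no output)
```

View pics/a.png

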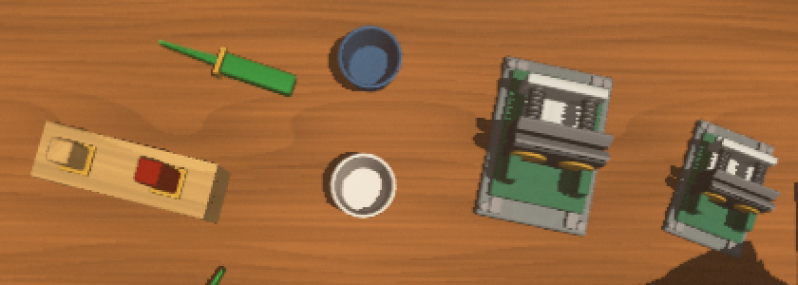

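View pics/b.png

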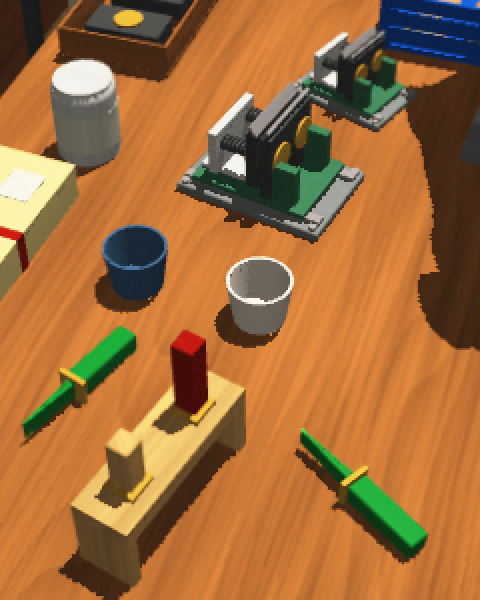

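The top view shows the larger mould at about (397,219), the blue cup at (304,173) and the white cup at (303,235). The red gauge is in the rack slot nearer the cups at (194,231), with two green look-alikes lying flat. Next I fit known shapes to both views.

```bash
cat > fit.py <<'E'
from h import *
from scipy.optimize import minimize
def box(x0,x1,y0,y1,z0,z1): return np.array([[x,y,z] for x in(x0,x1) for y in(y0,y1) for z in(z0,z1)])
def place(P,x,y,a):
    c,s=np.cos(a),np.sin(a);return P@np.array([[c,s,0],[-s,c,0],[0,0,1]])+[x,y,0]
def sil(s,boxes,p,k=4):
    m=np.zeros((480*k,640*k),np.uint8)
    for b in boxes:
        h=cv2.convexHull(((proj(s,place(b,*p))+.5)*k).astype(np.float32)).astype(np.int32)
        cv2.fillConvexPoly(m,h,255)
    return cv2.resize(m,(640,480),interpolation=cv2.INTER_AREA)/255.
def fit(views,masks,boxes,p0,step):
    def cost(q):
        p=np.array(p0)+np.array(q)*step
        B=boxes(p) if callable(boxes) else boxes
        return sum(np.abs(sil(s,B,p[:3])-m).sum()/m.sum() for s,m in zip(views,masks))
    n=len(p0);sx=np.vstack([np.zeros(n),np.eye(n)*1.0])
    o=minimize(cost,np.zeros(n),method="Nelder-Mead",options=dict(initial_simplex=sx,xatol=.01,fatol=1e-4,maxiter=300))
    return np.array(p0)+o.x*step,o.fun
E
cat > meas.py <<'E'
from fit import *
V=[r.snapshot("side"),r.snapshot("top")]
def mask(s,l,near):
    return min(r.masks_of(s,l),key=lambda d:np.hypot(*(np.array(d["pixel"])-near)))["pixels"].astype(float)
# rough
top=V[1]; print("axes",atz(top,(300,240),0).round(3),atz(top,(340,240),0).round(3),atz(top,(300,280),0).round(3))
# red handle
M=[]
for s,c in((V[0],(285,320)),(V[1],(194,232))):
    f=s["frame"].astype(int);m=((f[...,0]>1.8*f[...,1])&(f[...,0]>2.5*f[...,2])&(f[...,0]>35)).astype(np.uint8)
    hsv=cv2.cvtColor(s["frame"],cv2.COLOR_RGB2HSV);m=(((hsv[...,0]<6)|(hsv[...,0]>174))&(hsv[...,1]>160)).astype(np.uint8)
    n,L,st,ce=cv2.connectedComponentsWithStats(m)
    i=1+np.argmin(np.hypot(*(ce[1:]-c).T)+1e3*(st[1:,4]<100));M.append((L==i).astype(float));print("red",st[i])
g0=atz(top,(188,229),.16)
# rack
R=[mask(V[0],"rack",(268,370))+0,mask(V[1],"rack",(179,235))]
for i in(0,1): print("rack px",R[i].sum())
best=None
for a in(0,.6,1.2,1.8,2.4):
    p,c=fit([top],[np.maximum(R[1],np.maximum(M[1],mask(top,"scraper_grip",(149,216))))],[box(-.03,.03,-.095,.095,0,.085)],[*atz(top,(179,233),.08)[:2],a],[.01,.01,.25])
    if best is None or c<best[1]: best=(p,c)
print("rack",best); ra=best[0][2]
for n,v,m in(("both",V,M),("side",V[:1],M[:1]),("top",V[1:],M[1:])):
    print("gauge",n,fit(v,m,[box(-.012,.012,-.012,.012,.0925,.1775)],[g0[0],g0[1],ra],[.006,.006,.1]))
# cups
for l,cs in(("oil_cup_rim",(259,259)),("oil_cup_rim",(304,173))),(("salt_cup_rim",(320,274)),("salt_cup_rim",(303,235))):
    pass
th=np.linspace(0,2*np.pi,40)
cup=np.vstack([np.c_[.036*np.cos(th),.036*np.sin(th),0*th+.055],np.c_[.030*np.cos(th),.030*np.sin(th),0*th]])
for n,a,b in(("oil",(259,259),(304,173)),("salt",(320,274),(303,235))):
    m=[mask(V[0],n+"_cup_rim",a),mask(V[1],n+"_cup_rim",b)]
    p0=[*atz(top,b,.05)[:2]]
    for k,v,mm in(("both",V,m),("side",V[:1],m[:1]),("top",V[1:],m[1:])):
        p,c=fit(v,mm,lambda p:[cup],p0+[0],[.006,.006,.1]);print(n,k,p[:2],c)
# mould plates: base + plates
mm=[mask(V[0],"mould",(326,212)),mask(V[1],"mould",(397,219))]
def mb(p):
    o=p[3];return [box(-.095,.095,-.065,.065,0,.012),box(o-.018,o+.028,-.05,.05,.03,.122),box(o,p[4],-.045,.045,.012,.088)]
best=None
for a in np.arange(0,6.2,.7):
  for o in(0,):
    p,c=fit(V,mm,mb,[*atz(top,(397,219),.03)[:2],a,o,.07],[.01,.01,.3,.015,.015])
    if best is None or c<best[1]: best=(p,c)
print("mould",best)
for v,m in((V[:1],mm[:1]),(V[1:],mm[1:])): print(fit(v,m,mb,best[0],[.006,.006,.05,.01,.01]))
p=best[0]
for s,n in((V[0],"fs"),(V[1],"ft")):
    f=s["frame"].copy()
    for b in mb(p): cv2.polylines(f,[cv2.convexHull(proj(s,place(b,*p[:3])).astype(np.float32)).astype(np.int32)],True,(255,255,0),1)
    cv2.imwrite("pics/%s.png"%n,f[...,::-1])
E
python3 meas.py
```

```text
axes [0.499 0.011 0.   ] [ 0.499 -0.078  0.   ] [0.411 0.01  0.   ]
red [276 295  18  42 594]
red [181 224  14  13 137]
rack px 3157.0
rack px 2319.0
rack (array([0.51176867, 0.26195461, 2.90408883]), np.float64(0.12287581699346403))
gauge both (array([0.49926979, 0.21198678, 2.78387233]), np.float64(1.6182396938229195))
gauge side (array([0.4992205 , 0.21233995, 3.30431746]), np.float64(0.12772166105499436))
gauge top (array([0.50284871, 0.22178718, 2.76480556]), np.float64(1.4078717618434236))
oil both [0.64398291 0.00135793] 0.12494518174221805
oil side [ 6.43904508e-01 -3.10489412e-04] 0.07805808096012203
oil top [0.64454622 0.00184562] 0.034710674918213835Traceback (most recent call last):
  File "meas.py", line 31, in <module>
    m=[mask(V[0],n+"_cup_rim",a),mask(V[1],n+"_cup_rim",b)]
                                 ~~~~^^^^^^^^^^^^^^^^^^^^^
  File "meas.py", line 4, in mask
    return min(r.masks_of(s,l),key=lambda d:np.hypot(*(np.array(d["pixel"])-near)))["pixels"].astype(float)
           ~~~^^^^^^^^^^^^^^^^^^^^^^^^^^^^^^^^^^^^^^^^^^^^^^^^^^^^^^^^^^^^^^^^^^^^^
ValueError: min() iterable argument is empty
```

```bash
python3 - <<'E'
t=open('meas.py').read()
t=t.replace('    m=[mask(V[0],n+"_cup','    if n=="salt": continue\n    m=[mask(V[0],n+"_cup')
t=t.replace('box(-.012,.012,-.012,.012,.0925,.1775)','box(-.012,.012,-.012,.012,.1775 if n=="top" else .0925,.1775)')
t=t.replace('(("both",V,M),("side"','(("side"',1)
t=t.replace("def mask(s,l,near):","def mask(s,l,near):\n    global V")
open('meas.py','w').write(t)
E
python3 meas.py; python3 -c "
import cv2,numpy as np
a=cv2.imread('pics/ft.png')[150:290,340:450];b=cv2.imread('pics/fs.png')[140:260,260:390]
cv2.imwrite('pics/f.png',np.hstack([cv2.resize(a,(390,496),interpolation=3),cv2.resize(b,(400,496),interpolation=3)]))"
```

```text
axes [0.499 0.011 0.   ] [ 0.499 -0.078  0.   ] [0.411 0.01  0.   ]
red [276 295  18  42 594]
red [181 223  14  15 137]
rack px 3191.0
rack px 2282.0Traceback (most recent call last):
  File "meas.py", line 21, in <module>
    p,c=fit([top],[np.maximum(R[1],np.maximum(M[1],mask(top,"scraper_grip",(149,216))))],[box(-.03,.03,-.095,.095,0,.085)],[*atz(top,(179,233),.08)[:2],a],[.01,.01,.25])
                                                   ~~~~^^^^^^^^^^^^^^^^^^^^^^^^^^^^^^
  File "meas.py", line 5, in mask
    return min(r.masks_of(s,l),key=lambda d:np.hypot(*(np.array(d["pixel"])-near)))["pixels"].astype(float)
           ~~~^^^^^^^^^^^^^^^^^^^^^^^^^^^^^^^^^^^^^^^^^^^^^^^^^^^^^^^^^^^^^^^^^^^^^
ValueError: min() iterable argument is empty
[ WARN:0@0.011] global loadsave.cpp:275 findDecoder imread_('pics/ft.png'): can't open/read file: check file path/integrity
Traceback (most recent call last):
TypeError: 'NoneType' object is not subscriptable
```

```bash
python3 - <<'E'
t=open('meas.py').read()
t=t.replace('''    return min(r.masks_of(s,l),key''','''    for _ in range(6):
        L=[d for d in r.masks_of(s,l) if np.hypot(*(np.array(d["pixel"])-near))<15]
        if L: break
        s=r.snapshot("side" if s is V[0] else "top")
    return min(L,key''')
t=t.replace('best=None\n','best=None;RM=np.maximum(R[1],np.maximum(M[1],mask(top,"scraper_grip",(149,216))))\n',1)
t=t.replace('[np.maximum(R[1],np.maximum(M[1],mask(top,"scraper_grip",(149,216))))]','[RM]')
t=t.replace('print("mould",best)','print("mould",best,r.get_state()["time_s"])')
open('meas.py','w').write(t)
E
python3 meas.py; python3 -c "
import cv2,numpy as np
a=cv2.imread('pics/ft.png')[150:290,340:450];b=cv2.imread('pics/fs.png')[140:260,260:390]
cv2.imwrite('pics/f.png',np.hstack([cv2.resize(a,(390,496),interpolation=3),cv2.resize(b,(400,496),interpolation=3)]))"
```

```text
axes [0.499 0.011 0.   ] [ 0.499 -0.078  0.   ] [0.411 0.01  0.   ]
red [276 295  18  42 593]
red [181 224  14  14 138]
rack px 3185.0
rack px 2451.0
rack (array([ 0.51148345,  0.26158168, -0.23599823]), np.float64(0.10597326820001357))
gauge side (array([0.49914707, 0.21230692, 0.17057776]), np.float64(0.124147736666336))
gauge top (array([ 0.49904333,  0.21157132, -0.19506071]), np.float64(0.2935493037794828))
oil both [0.6441041  0.00078522] 0.1383995156575083
oil side [ 6.44504106e-01 -5.22898733e-04] 0.078094205952596
oil top [0.64395814 0.00078211] 0.057328976034858384
mould (array([ 0.55256691, -0.20375884, -0.19695598, -0.02193299,  0.05927399]), np.float64(0.1521186163176025)) 2.45
(array([ 0.55449743, -0.20561385, -0.19121009, -0.02387108,  0.05877813]), np.float64(0.09839554587267003))
(array([ 0.55256302, -0.20327778, -0.19783933, -0.01999519,  0.06031579]), np.float64(0.04544697237612481))
```

View pics/f.png

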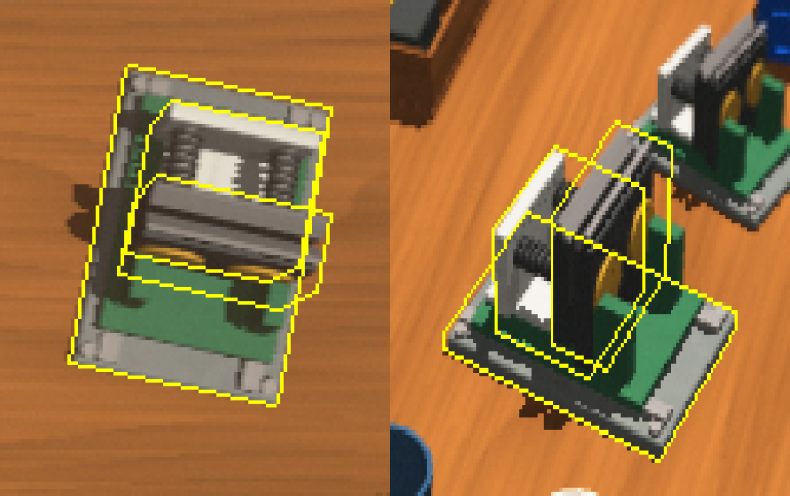

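Base outlines agree in both views, so yaw is about -0.197. The plates themselves aren't well fitted, so I'll zoom in on the gap.

```bash
python3 - <<'E'
from fit import *
V=[r.snapshot("side"),r.snapshot("top")]
a=V[1]["frame"][195:240,370:435];b=V[0]["frame"][165:235,308:350]
a=cv2.resize(a,None,fx=8,fy=8,interpolation=cv2.INTER_CUBIC);b=cv2.resize(b,None,fx=6,fy=6,interpolation=cv2.INTER_CUBIC)
o=np.zeros((420,520+252,3),np.uint8);o[:360,:520]=a;o[:420,520:]=b
cv2.imwrite("pics/g.png",np.clip(o[...,::-1].astype(float)*1.8,0,255))
p=(.5526,-.2040,-.197)
for xo in(-.03,-.02,-.01,0,.01):
    L=np.array([[xo,-.05,.122],[xo,.05,.122]])
    print(xo,((proj(V[1],place(L,*p))-[370,195])*8).round().tolist(),((proj(V[0],place(L,*p))-[308,165])*6+[520,0]).round().tolist())
E
```

```text
-0.03 [[483.0, 262.0], [88.0, 179.0]] [[757.0, 54.0], [633.0, 194.0]]
-0.02 [[491.0, 223.0], [95.0, 140.0]] [[734.0, 47.0], [610.0, 186.0]]
-0.01 [[498.0, 183.0], [103.0, 100.0]] [[711.0, 39.0], [586.0, 178.0]]
0 [[505.0, 144.0], [110.0, 61.0]] [[688.0, 32.0], [563.0, 169.0]]
0.01 [[512.0, 105.0], [118.0, 22.0]] [[666.0, 25.0], [539.0, 161.0]][ WARN:0@1.457] global loadsave.cpp:1063 imwrite_ Unsupported depth image for selected encoder is fallbacked to CV_8U.
```

View pics/g.png

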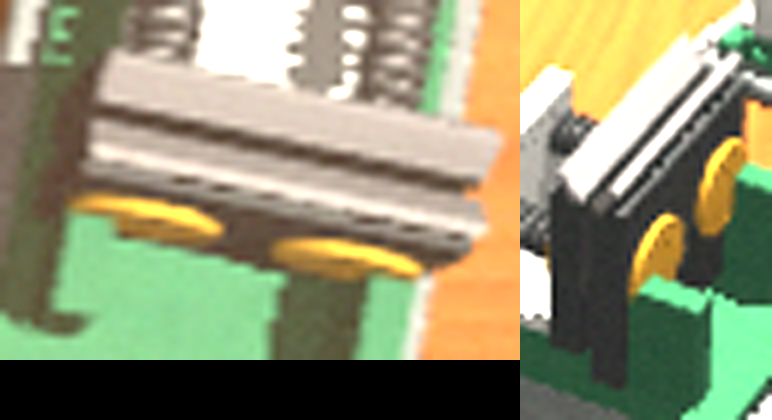

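Gap centre estimates: top view puts it at mould x of about -0.011, side view about -0.012. That gives world (0.542, -0.202), well inside the flared mouth. Now I check reach and grasp the gauge.

```bash
cat >> h.py <<'E'
from scipy.spatial.transform import Rotation as Ro
def down(a):
    z=np.array([np.cos(a),np.sin(a),0]);x=np.array([0,0,-1.]);return Ro.from_matrix(np.c_[x,np.cross(z,x),z]).as_quat()
RA,MA=-.236,-.197
G=np.array([.4993,.2122]);C=np.array([.6442,.0008]);M=np.array([.5418,-.2022])
TZ=.128   # TCP height at grasp; the tip is then at .015
def tcp(xy,tip): return [xy[0],xy[1],TZ+tip-.015]
E
python3 - <<'E'
from h import *
best=None
for f in(0,np.pi):
    q=[r.inverse_kinematics(p,down(a+f)) for p,a in((tcp(G,.2),RA),(tcp(G,.015),RA),(tcp(C,.17),MA),(tcp(C,.015),MA),(tcp(M,.17),MA),(tcp(M,.05),MA))]
    print(f,[None if k is None else np.round(k,2).tolist() for k in q])
st=r.get_state();print(np.round(st["qpos"],2),st["time_s"],Ro.from_quat(st["eef_rot"]).as_matrix()[:,2].round(2))
E
```

```text
0 [[-0.07, 0.41, -0.55, 1.66, 0.23, 1.14, -0.92], [-0.27, 0.59, -0.28, 1.89, 0.25, 0.69, -0.93], [0.15, 0.57, -0.34, 1.43, 0.19, 1.18, -0.41], [0.1, 0.71, -0.24, 1.61, 0.21, 0.85, -0.42], [0.46, 0.45, -0.23, 1.62, 0.11, 1.08, 0.0], [0.43, 0.58, -0.19, 1.77, 0.14, 0.81, -0.02]]
3.141592653589793 [[0.21, 0.54, -1.06, 1.65, 0.49, 1.25, 1.96], [0.18, 0.81, -1.06, 1.88, 0.85, 0.99, 1.64], [0.5, 0.74, -1.06, 1.41, 0.65, 1.36, 2.37], [-0.41, 0.8, 0.64, 1.62, -0.57, 0.92, -2.89], [-0.1, 0.51, 0.65, 1.63, -0.34, 1.11, -2.7], [-0.09, 0.66, 0.64, 1.78, -0.5, 0.87, -2.55]]
[ 1.04  0.63  0.04  1.52 -0.03  1.   -0.02] 2.55 [ 0.45 -0.89 -0.  ]
```

```bash
python3 - <<'E'
from h import *
s=r.get_state();p=s["tool_pos"]
r.move_linear([p[0],p[1],.3],vel=.2)
r.move_pose(tcp(G,.18),down(RA))
r.move_linear([G[0],G[1],TZ],vel=.15)
print(r.get_state()["tool_pos"],r.get_state()["ft_force"],r.get_state()["time_s"])
r.close(60); s=r.get_state();print("w",s["gripper_width"],s["ft_force"],s["time_s"])
r.move_linear(tcp(G,.02),vel=.03)
s=r.get_state();print(s["tool_pos"],s["ft_force"],s["wrist_torque"],s["time_s"])
a=r.snapshot("side")["frame"][270:430,190:330];b=r.snapshot("top")["frame"][150:300,110:260]
cv2.imwrite("pics/h.png",np.hstack([cv2.resize(a,(420,480)),cv2.resize(b,(380,480))])[...,::-1])
E
```

```text
[0.4998923  0.21260815 0.12879416] [ 0.23930434 -0.18441796 -0.3257573 ] 7.2917
w 0.023111361352022273 [-0.83099625 -0.68894196  3.88460618] 7.8833
[0.49927717 0.21208048 0.1329771 ] [ 0.09076456  0.62246826 -1.27290987] [ 0.01048852 -0.04211798 -0.01520309] 8.2
```

View pics/h.png

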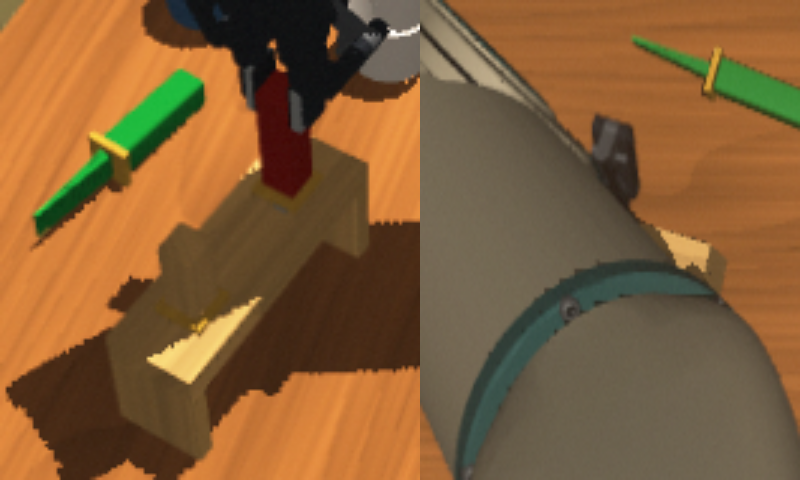

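The gauge is held squarely by the upper handle and has lifted clear, with about 1.3 N of weight. Next: lift out and dip.

```bash
python3 - <<'E'
from h import *
r.move_linear(tcp(G,.175),vel=.2)
r.move_pose(tcp(C,.12),down(MA))
s=r.get_state();print(s["tool_pos"],s["ft_force"],s["time_s"])
r.move_linear(tcp(C,.07),vel=.15)
s=r.snapshot("side");
a=s["frame"][170:300,200:330]
r.move_linear(tcp(C,.016),vel=.08)
t=r.get_state();print(t["tool_pos"],t["ft_force"],t["time_s"])
r.wait(.3)
s=r.snapshot("side");b=s["frame"][170:300,200:330]
cv2.imwrite("pics/i.png",np.hstack([cv2.resize(x,(390,390),interpolation=3) for x in(a,b)])[...,::-1])
r.move_linear(tcp(C,.17),vel=.15)
t=r.get_state();print(t["tool_pos"],t["ft_force"],t["time_s"])
E
```

```text
[0.64359144 0.00366249 0.23319357] [ 0.06466869  0.16576541 -0.74327383] 10.25
[0.64454325 0.00100968 0.12919582] [ 1.56786986 -0.68100173 -1.19014203] 11.6083
[6.43526370e-01 5.96456206e-04 2.81915819e-01] [ 0.18589782  0.26246717 -1.23628723] 13.1333
```

View pics/i.png

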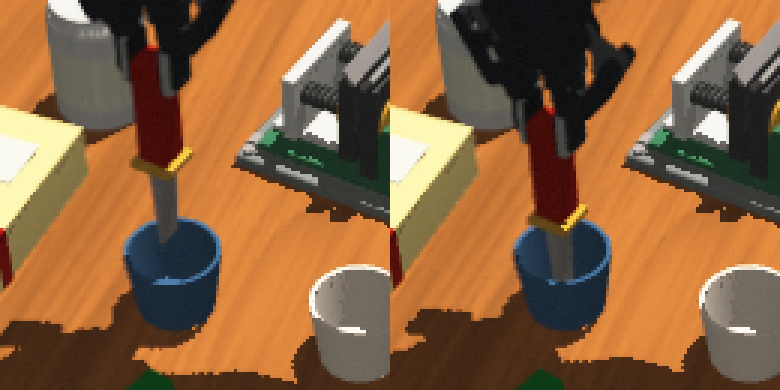

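The tip went inside the blue cup, and the cup looks undisturbed. Next I go over the mould.

```bash
python3 - <<'E'
from h import *
r.move_pose(tcp(M,.17),down(MA))
r.move_linear(tcp(M,.135),vel=.1); r.wait(.4)
t=r.get_state();print(t["tool_pos"],t["ft_force"],t["wrist_torque"],t["time_s"])
s=r.snapshot("side");a=s["frame"][90:240,270:400]
print(proj(s,[[*M,.135]]))
b=r.snapshot("top")["frame"][160:280,350:450]
cv2.imwrite("pics/j.png",np.hstack([cv2.resize(a,(416,480),interpolation=3),cv2.resize(b,(384,480),interpolation=3)])[...,::-1])
E
```

```text
[ 0.54190237 -0.20232886  0.24832233] [-0.19685609  0.01739655 -1.1567817 ] [ 0.0108178  -0.00462253 -0.07225914] 14.9417
[[330.19176622 178.26397977]]
```

View pics/j.png

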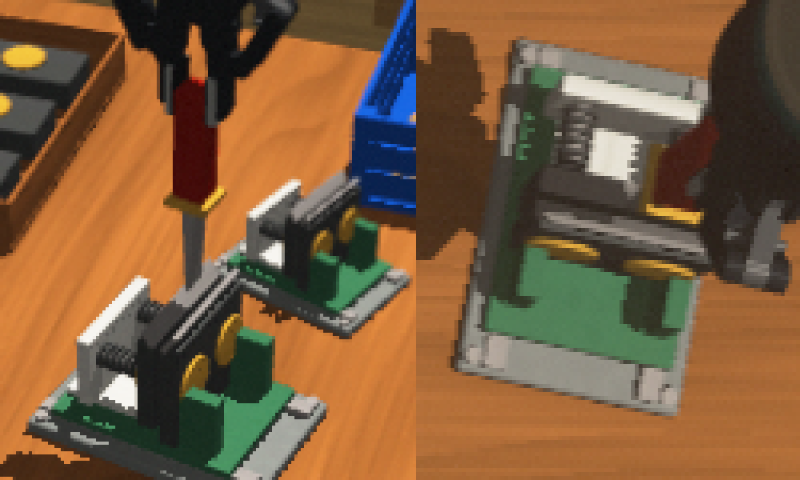

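The tip lines up with the gap. I descend with force guarding.

```bash
python3 - <<'E'
from h import *
t=r.get_state();F0=t["ft_force"].copy() if hasattr(t["ft_force"],"copy") else np.array(t["ft_force"])
F0=np.array(F0);z=.135;step=.005;t0=t["time_s"]
while z>.052 and r.get_state()["time_s"]<31:
    z-=step
    r.move_linear(tcp(M,z),vel=.025 if z>.095 else .012); r.wait(.08)
    f=np.mean([(r.wait(.02),np.array(r.get_state()["ft_force"]))[1] for _ in range(3)],0)-F0
    s=r.get_state();print(round(z,4),np.round(s["tool_pos"],4),f.round(2),round(s["gripper_width"],4),round(s["time_s"],2))
    if f[2]>3.3 or np.hypot(f[0],f[1])>6: break
    step=.001 if f[2]>1.2 else (.003 if z>.096 else .002)
E
```

```text
0.13 [ 0.5418 -0.2022  0.243 ] [ 0.36 -0.25  0.54] 0.0229 15.53
0.127 [ 0.5418 -0.2022  0.24  ] [ 0.1   0.29 -0.17] 0.0227 15.93
0.124 [ 0.5418 -0.2022  0.237 ] [ 0.14  0.14 -0.01] 0.0229 16.32
0.121 [ 0.5418 -0.2022  0.234 ] [0.23 0.39 0.28] 0.0229 16.73
0.118 [ 0.5418 -0.2022  0.231 ] [-0.03  0.09 -0.05] 0.0229 17.12
0.115 [ 0.5418 -0.2022  0.228 ] [ 0.11 -0.11  0.53] 0.0227 17.52
0.112 [ 0.5418 -0.2022  0.225 ] [0.36 0.02 0.59] 0.0227 17.93
0.109 [ 0.5418 -0.2022  0.222 ] [-0.2   0.23  0.41] 0.023 18.32
0.106 [ 0.5418 -0.2022  0.219 ] [0.56 0.33 1.05] 0.0231 18.73
0.103 [ 0.5418 -0.2022  0.216 ] [ 0.02  0.21 -0.03] 0.0228 19.12
0.1 [ 0.5418 -0.2022  0.213 ] [0.18 0.41 0.01] 0.0229 19.52
0.097 [ 0.5418 -0.2022  0.21  ] [0.24 0.42 0.02] 0.0228 19.93
0.094 [ 0.5418 -0.2022  0.207 ] [ 0.13 -0.19  0.55] 0.0229 20.46
0.092 [ 0.5418 -0.2022  0.205 ] [ 0.59 -0.04  0.4 ] 0.0226 20.91
0.09 [ 0.5418 -0.2022  0.203 ] [0.56 0.15 0.18] 0.0227 21.36
0.088 [ 0.542  -0.2022  0.2011] [0.09 0.43 1.11] 0.0228 21.81
0.086 [ 0.5421 -0.2022  0.1992] [0.29 0.06 4.23] 0.0231 22.26
```

```bash
python3 - <<'E'
from h import *
F0=np.array([-.197,.017,-1.157])
F=[(r.wait(.05),np.array(r.get_state()["ft_force"]))[1] for _ in range(16)]
print((np.mean(F,0)-F0).round(2),np.std(F,0).round(2),(np.mean(F[:8],0)-F0)[2],(np.mean(F[8:],0)-F0)[2])
t=r.get_state();print(t["tool_pos"],t["qd"],t["time_s"])
s=r.snapshot("side");a=s["frame"][120:240,280:380]
o=r.snapshot("side")["frame"][230:430,190:390]
cv2.imwrite("pics/k.png",np.hstack([cv2.resize(a,(400,480),interpolation=3),cv2.resize(o,(400,480),interpolation=3)])[...,::-1])
E
```

```text
[0.28 0.03 4.82] [0.39 0.61 0.48] 4.5762251685182616 5.071727134184524
[ 0.54182931 -0.20217969  0.19902659] [-0.00138133  0.00214036  0.0006581   0.00168864  0.00139816 -0.00096149
  0.00095794] 23.0583
```

View pics/k.png

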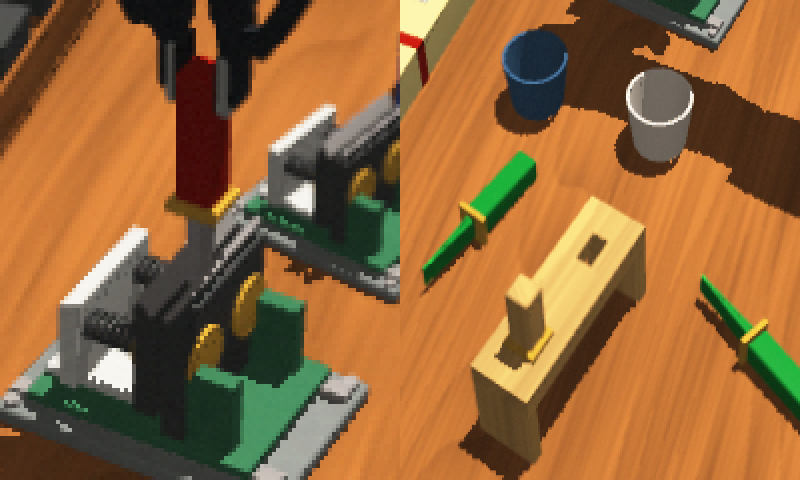

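```bash
python3 - <<'E'
from h import *
print(r.hand_in())
E
```

```text
the job is handed in; nothing more can be done
None
```

I did the job as asked and handed it in at about 23 s of the 42 s allowed. No verdict is reported.

- **Gauge:** I took the red-handled gauge from the rack. It is still held by the handle, with a finger opening of about 23 mm against the 24 mm handle.
- **Oil dip:** I lowered the tip to about 16 mm above the table inside the blue cup, then lifted it out. The picture shows it inside. I did not see the oil level itself, so the wetting is inferred from that depth.
- **Mould gap:** I slid the blade straight down into the larger mould until it resisted. That was about 24 mm below the plate edges, which fits a gap of just under 5 mm.
- **Snugness:** The push from above averaged 4.8 N, inside the 3–7 N range. The side force was about 0.3 N, so the slide had centred itself on the blade. The arm was still.
- **Bystanders:** In the last picture the scraper, both cups and the green look-alikes stand where they were.

**Less certain:**
- The push averages drifted from 4.6 to 5.1 N while the arm settled its last 0.2 mm, against about 0.5 N of sensor noise.
- I did not measure the sprung plate's travel. From the depth and force it should be a few tenths of a millimetre at most.
- My first automatic fit placed the mould plates wrongly along the stand. I corrected it by reading the gap line in both views, which agreed within about 1–2 mm.

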